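# Reset the tripped dry-block heater

## Robot

A 6-joint arm with a two-finger parallel gripper is mounted at the origin on a cart in front of the work surface, level with it; the furniture and walls round the work are solid. World frame = base frame: x ahead of the robot, y to its left, z up, the work surface at z = 0. Lengths are in m, angles in rad, forces in N, time in s.
With the tool pointing down it reaches from about 0.325 to 0.75 m from the base axis. Payload 7.6 kg.
Tool frame: the origin (TCP) lies at the very end of the fingers, on their centre line; the grasp point (between the pads) lies 19 mm behind it (tcp_to_grasp is the distance from the TCP to the grasp point, in m); y points along the fingers, z is the direction in which the jaws open and shut, and the axes are right-handed (so a half turn about y gives the same grasp; the last joint's range is limited). The gripper opens to 85 mm and grips with 20 to 120 N. Pads are 22 mm wide; open, the fingers measure 114 mm over their backs; the gripper's body (76 mm by 85 mm) begins 54 mm behind the grasp point. The pads swing forward as they close: fully open they stand 13 mm farther back than shut.
Start: joints at [1.043, 0.052, 1.401, -0, 1.689, -0.07], TCP at [0.232, 0.471, 0.231] pointing down, gripper open.
Joint ranges: [-2.9, 2.9], [-0.91, 2.17], [0.12, 2.37], [-1.06, 4.2], [0.26, 2.73], [-2.93, 2.93]. Speed limits (rad/s): [2.57, 2.57, 3.01, 3.14, 3.14, 3.14].

## Interface

Orientations are given as a rotation vector (axis times angle).
In Python, from cell import state, read_camera, calibration, close_job, tcp_to_grasp gives the robot as it stands.
- The arm moves only by the tool send_rows, never from a script. Its argument "commands" is one flat list of numbers, 7 for each row, row after row: the shift along the tool's x, y, z in m, then the turn, a rotation vector about the tool's x, y, z in rad, then the finger opening in m, from 0 to 0.0854. A call has 1 to 8 rows; each row is the pose to reach, as a shift and turn from the pose commanded when the call began, along the tool's axes at that moment; what a row does not reach only later rows make up. A row lasts 1/10 s, in which the tool goes at most 50 mm and 8.59 degrees, less where a joint would pass 70% of its speed; a pose out of reach is approached as far as the arm can. A call with a gripper value outside its range is refused whole. The fingers move at their own pace and stop on an object; "grip_force" is the grip in N (left out, the last holds). Time passes only in rows, so rows that repeat a pose let the fingers close. It gives the time, the measured TCP pose, the force and the opening at its end, in the units of the state.
- state(): the state, without advancing time (a new reading comes with each control period).
- read_camera(name): name is "side" or "top"; returns the picture (400x640x3 uint8, red, green, blue); there is no depth.
- calibration(name): a dict with "K" (3x3 intrinsics, pixels), "view" (4x4, takes a point from world to camera coordinates). Camera axes: x right, y up, looking along -z (the intrinsics and any distortion apply to the point x, -y, -z); pixel columns grow to the right and rows downward; lengths in m; the calibration is good to about 2 mm. A picture is of the moment at which its call begins. calibration takes no time and is no camera call.
- close_job(): hands the job in, once; it reports no verdict.
The state is a dict: "t": time; "joint_pos": joint angles; "joint_velocities": joint speeds; "joint_efforts": joint torques, N m; "position": TCP position; "tcp_rot": TCP orientation; "force": force on the tool from outside, world axes, zero at the start; "moment": the same for the moment, N m; "finger_gap": opening from 0.0 (shut) to 1.0 (fully open).
Only numpy, scipy, OpenCV 4.12 (cv2) and the standard library are available. Lean on these libraries where they do the work, as an engineer would, in place of code of your own. Each camera call takes 0.05 s, during which the arm holds its last target.

## Task

The dry-block heater has tripped and its reset button sits deep behind the small round hole in the sloping control panel. Take the blunt probe (the slim round metal handle with the straight thin round shank) out of the tool stand, leave the other two tools in it, put the probe's tip straight in through the hole and hold the button down with it, gently: the little switch and its panel must never be pushed with more than 15 N. Finish while you are still holding the button down with the probe; do not let go, and leave everything else on the bench undisturbed.

Things in the scene. Friction and masses are not known exactly. Their poses are not given: they have to be found in the camera images.
- heater: dry-block heater, fixed, 214 x 187 mm, 108 mm high: white housing, grey side cheeks; the rear half (top 86 mm up) carries an aluminium block with 24 wells and some small capped tubes; the front half is a control panel sloping 20 deg up away from its front edge. Origin: centre of the underside; x points to its back, z up; the panel is on its -x side
- reset_port (a point): centre of the mouth of the reset hole, in the panel's face right of the keys as the robot sees it, 56 mm up. z points out of the panel along the hole (20 deg from vertical, leaning to the heater's front), x up the slope, y left. Round hole, 10 mm wide, countersunk to 16 mm over the outer 3 mm; the button's face is 13 mm below the panel's face. Too narrow for fingers or the other two tools
- reset_button (a joint): travel of the button along the hole's axis, m: 0 up (start), 0.005 fully down on its stop; the switch makes beyond 0.0035. A spring pushes it back: about 1.5 N as it starts to move, 5 N fully down
- reset_button_top (a point): centre of the button's face (round, 9 mm wide), 13 mm inside the hole when up; moves with the button; axes as reset_port
- tool_stand: white tool stand, fixed, base 74 x 176 x 10 mm; on two end walls a 6 mm plate, 36 mm wide, 166 mm long, its top 80 mm above the bench, with three 13 mm holes 50 mm apart in a row along the stand's y axis. In each hole one tool hangs upright by its collar, in any order. Origin: centre of the underside, z up, x across the row
- probe_grip (a point): middle of the blunt probe's handle, 36 mm above the stand's plate at the start. Handle: round, grooved aluminium, 10 mm thick, 63 mm long (this point is half-way up), above a collar 19 mm wide and 5 mm high that rests on the plate. z axis along the probe, from tip to handle end. Mass about 30 g
- probe_tip (a point): the round end of the probe's shank, 98 mm below probe_grip on the probe's axis; the steel shank is straight, 4 mm in diameter and 62 mm long below the collar, and hangs free under the plate
- probe: the blunt probe itself; origin on its axis at the underside of the collar, 36 mm below probe_grip and 62 mm above the tip; z along the probe towards the handle
- flat_tool_mid (a point): middle of the handle of the flat-bladed tool in the stand: flat black handle 15 x 7.5 mm, 60 mm long, reaching 65 mm above the plate, 11 mm wide blade. Not to be used
- pestle_mid (a point): middle of the handle of the pestle in the stand: thick white handle with a bulge of 17 mm near its end, 61 mm above the plate, conical 11 mm foot. Not to be used
- beaker: bystander: empty 100 ml beaker, 54 mm wide, 70 mm high, standing; origin at its underside
- tip_box: bystander: pipette tip box with clear lid, 94 x 122 x 75 mm; origin at its underside
- reagent: bystander: reagent bottle with screw cap, 52 mm wide, 104 mm high, standing; origin at its underside
There are look-alikes about, which are no part of the job. Leave any red or yellow look-alike of the probe alone.

How it is judged:
By the outcome, as a careful person would: the job done as asked, in the order asked, and still so for the second after the job is handed in, while the arm keeps its last pose, push and grip.
It also fails if it takes over 38 s, if anything falls off the work surface, if the arm or the gripper's body presses on something with over 40 N, if the wrist force passes 120 N, or if a joint passes its speed limit or range.

## Working session

There is one attempt and no reset: what is moved stays moved. The work goes in short steps, Python scripts to look and compute and a tool call to move; the robot and the scene stay as the last step left them, time stands still between calls to the robot, and variables do not carry over. Pictures are saved under pics/ and viewed, and the job is handed in when it is done.

Besides the shell and the picture viewer there is one more tool, called after "Call:" as a command line: name --argument value ..., lists and objects as JSON in quotes. send_rows: Moves the arm, as the interface text tells. Its arguments: {"type":"object","properties":{"commands":{"type":"array","items":{"type":"number"}},"grip_force":{"type":"number"}},"required":["commands"]}

```bash
ls; mkdir -p pics
python3 - <<'E'
from cell import *
import cv2,numpy as np
s=state()
for k,v in s.items(): print(k,np.round(v,4))
print(tcp_to_grasp)
for n in("side","top"):
    im=read_camera(n); cv2.imwrite(f"pics/{n}0.png",im[:,:,::-1]); c=calibration(n); print(n,c)
E
```

```text
pics
t 0.0
joint_pos [ 1.0427  0.0528  1.4017 -0.      1.6886 -0.0703]
joint_velocities [ 0.0003  0.0016  0.0008 -0.0004  0.0017  0.0001]
joint_efforts [-7.00000e-04 -3.81669e+01 -3.60190e+01 -1.00000e-04  6.10000e-03
 -0.00000e+00]
position [0.2319 0.4707 0.2305]
tcp_rot [-1.5423  0.3594 -0.3587]
force [0.3775 0.9298 0.4899]
moment [-0.0051  0.0568  0.0019]
finger_gap 0.9993
0.0187
side {'K': array([[407.39449193,   0.        , 320.54095399],
       [  0.        , 407.39449193, 203.42367376],
       [  0.        ,   0.        ,   1.        ]]), 'view': array([[-0.91815392, -0.39575428,  0.01928556,  0.53451919],
       [ 0.16290261, -0.332671  ,  0.92886638, -0.13123854],
       [-0.3611871 ,  0.85598397,  0.36991259, -0.87024979],
       [ 0.        ,  0.        ,  0.        ,  1.        ]])}
top {'K': array([[412.87591918,   0.        , 322.24895015],
       [  0.        , 412.87591918, 205.90843645],
       [  0.        ,   0.        ,   1.        ]]), 'view': array([[-0.00248363, -0.99989366, -0.01437034,  0.12139344],
       [ 0.99822666, -0.00333367,  0.05943426, -0.52320541],
       [-0.05947585, -0.01419725,  0.99812878, -1.07521852],
       [ 0.        ,  0.        ,  0.        ,  1.        ]])}
```

View pics/side0.png

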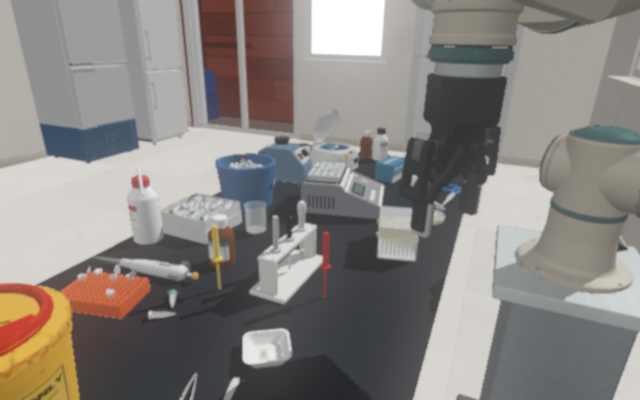

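View pics/top0.png

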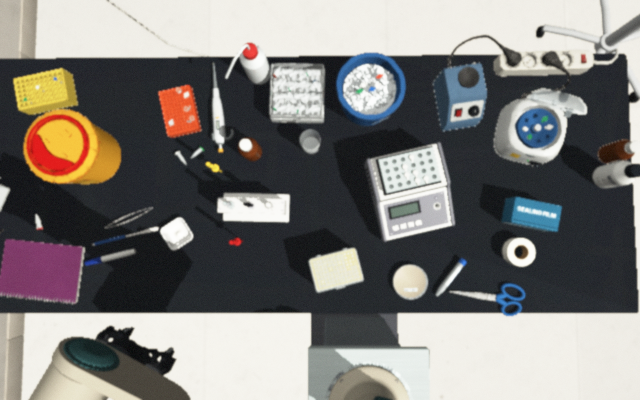

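The top view shows the heater around (410,190), the stand around (254,207), a red look-alike at (236,241) and a yellow one at (212,167). I'll zoom in on these.

Run:
```python
import cv2,numpy as np
s=cv2.imread("pics/side0.png");t=cv2.imread("pics/top0.png")
def z(im,x,y,w,h,f,n): cv2.imwrite(n,cv2.resize(im[y:y+h,x:x+w],None,fx=f,fy=f,interpolation=cv2.INTER_CUBIC))
z(s,240,190,100,75*1+40,5,"pics/s_stand.png")
z(t,210,180,90,60,8,"pics/t_stand.png")
z(t,360,135,100,110,5,"pics/t_heat.png")
z(s,290,150,110,80,7,"pics/s_heat.png")
```

```text
(no output)
```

View pics/s_stand.png

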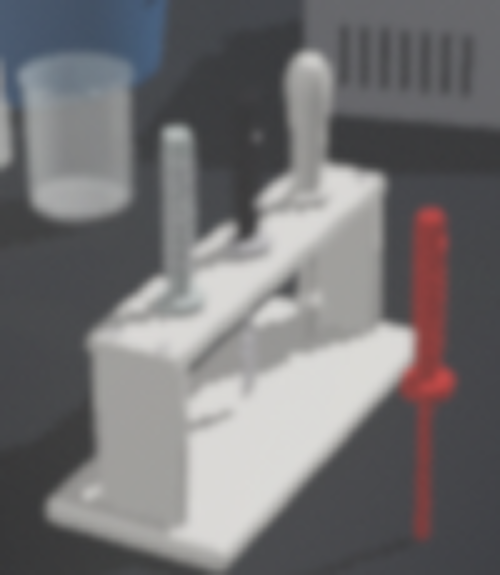

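View pics/t_stand.png

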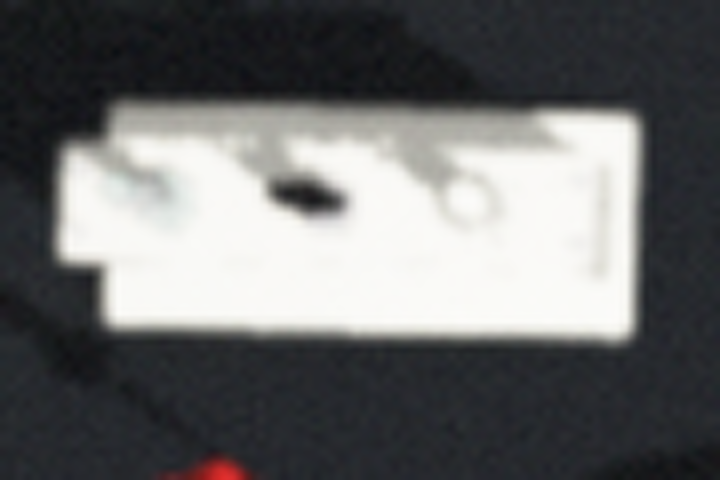

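View pics/t_heat.png

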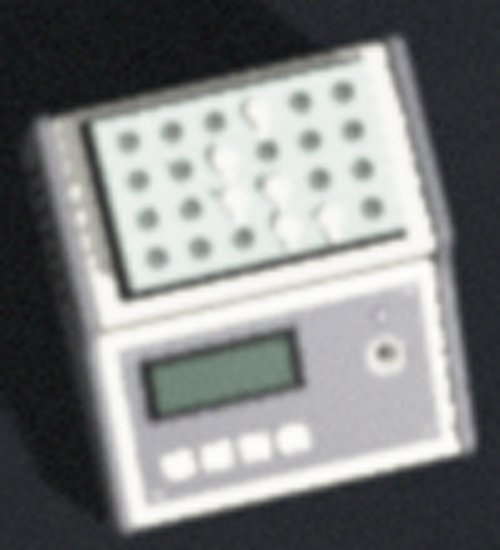

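View pics/s_heat.png

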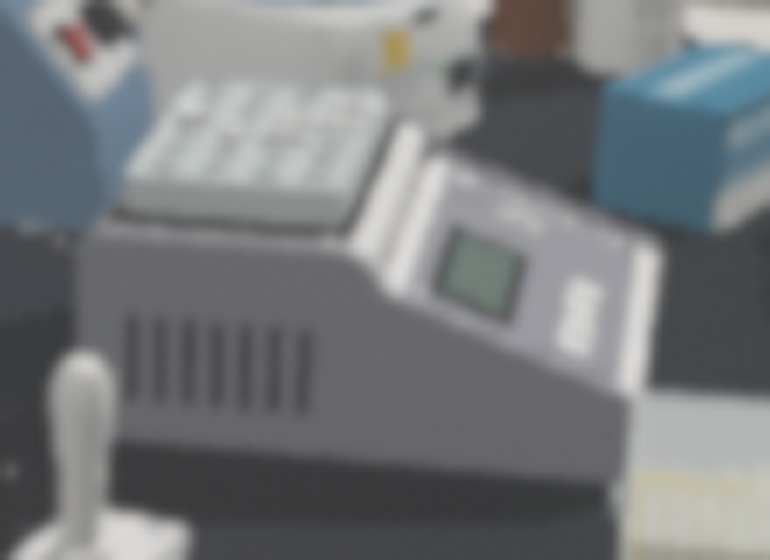

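```bash
cat > h.py <<'E'
from cell import *
import cv2,numpy as np
from scipy.optimize import least_squares
C={n:calibration(n) for n in("side","top")}
def proj(n,P):
    P=np.atleast_2d(P);c=C[n];v=P@c["view"][:3,:3].T+c["view"][:3,3]
    v=v*[1,-1,-1];q=v@c["K"].T;return q[:,:2]/q[:,2:]
def ray(n,px):
    c=C[n];d=np.linalg.solve(c["K"],[px[0],px[1],1])*[1,-1,-1]
    R=c["view"][:3,:3];return -R.T@c["view"][:3,3],R.T@d
def onz(n,px,z):
    o,d=ray(n,px);return o+d*(z-o[2])/d[2]
def zoom(im,x,y,w,h,f,n,g=1.):
    c=im[y:y+h,x:x+w]; c=(255*(c/255.)**g).astype('uint8')
    cv2.imwrite(n,cv2.resize(c,None,fx=f,fy=f,interpolation=cv2.INTER_CUBIC))
E
python3 - <<'E'
from h import *
t=cv2.imread("pics/top0.png")
zoom(t,210,185,90,45,8,"pics/t2.png",5.)
# top-view plate corners crop /8 + (210,180)
for p in [(60,140),(58,265),(145,197)]:
    print(onz("top",(p[0]/8+210,p[1]/8+180),.08))
print(onz("top",(305/8+210,197/8+180),.145))
print(onz("top",(470/8+210,200/8+180),.141))
print("side collar",onz("side",(180/5+240,302/5+190),.082), "top",onz("side",(175/5+240,128/5+190),.148))
print("port",onz("top",(385/5+360,352/5+135),.056))
E
```

```text
[0.54171903 0.38101602 0.08      ]
[0.50259769 0.38114743 0.08      ]
[0.52376668 0.35414409 0.08      ]
[0.51948142 0.29139173 0.145     ]
[0.51868879 0.24363726 0.141     ]
side collar [0.52267565 0.34469493 0.082     ] top [0.5255573  0.34024895 0.148     ]
port [ 0.52151907 -0.17196872  0.056     ]
```

View pics/t2.png

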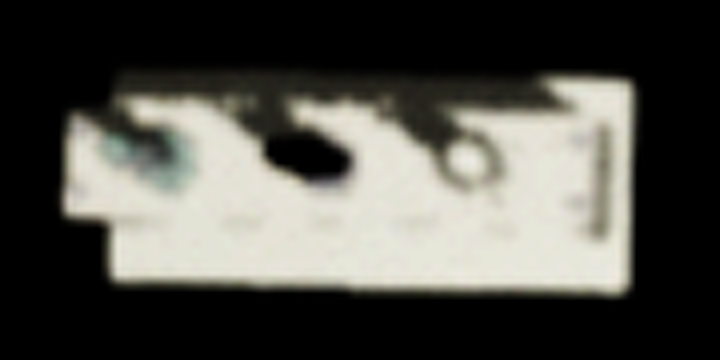

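Run:
```python
from h import *
T=lambda u,v:(u/8+210,v/8+185); S=lambda u,v:(u/5+240,v/5+190)
# local pts (x,y,z)
bx,by=.037,.088;px,py=.018,.083
obs=[("top",T(632,80),(bx,-by,.01)),("top",T(627,293),(-bx,-by,.01)),("top",T(110,283),(-bx,by,.01)),
("top",T(66,110),(px,py,.08)),("top",T(64,217),(-px,py,.08)),
("top",T(302,157),(0,0,.12)),("top",T(470,158),(0,-.05,.141)),("top",T(130,150),(0,.05,.12)),
("side",S(180,300),(0,.05,.083)),("side",S(175,130),(0,.05,.148)),
("side",S(250,240),(0,0,.083)),("side",S(308,200),(0,-.05,.083)),
("side",S(92,345),(px,py,.08)),("side",S(183,365),(-px,py,.08)),("side",S(385,178),(-px,-py,.08)),("side",S(225,568),(-bx,by,.01))]
def res(p,cams=("top","side")):
    r=[]
    for n,o,l in obs:
        if n not in cams: continue
        c,s=np.cos(p[2]),np.sin(p[2]);w=[p[0]+c*l[0]-s*l[1],p[1]+s*l[0]+c*l[1],l[2]]
        r.append(proj(n,w)[0]-o)
    return np.array(r).ravel()
for cams in (("top","side"),("top",),("side",)):
    f=least_squares(res,[.52,.29,0],loss="soft_l1",args=(cams,));p=f.x
    print(cams,p,"probe",p[0]-.05*np.sin(p[2]),p[1]+.05*np.cos(p[2]));print(np.round(res(p,cams).reshape(-1,2),1).tolist())
```

```text
('top', 'side') [ 0.52004577  0.29632154 -0.01823992] probe 0.5209577199707217 0.3463132196273332
[[0.3, -0.8], [0.4, 0.4], [-1.0, 0.6], [0.1, -0.4], [-0.1, 0.6], [0.3, 0.4], [-1.1, 0.1], [1.1, 1.0], [0.4, 0.5], [0.6, 1.3], [-0.3, 1.2], [-0.0, -0.9], [-0.5, -1.1], [-0.8, -0.5], [-0.4, 0.4], [-0.3, -2.3]]
('top',) [ 0.52067192  0.2964166  -0.02412823] probe 0.5218782193906915 0.34640205138253055
[[0.4, -0.8], [0.3, 0.3], [-1.1, 0.2], [0.1, -0.8], [-0.2, 0.2], [0.3, 0.2], [-1.2, -0.1], [1.0, 0.6]]
('side',) [ 0.51937584  0.29707912 -0.01538963] probe 0.5201452879795163 0.34707319790552144
[[0.6, 0.8], [0.8, 1.6], [-0.2, 1.5], [0.0, -0.7], [-0.3, -0.8], [-0.5, -0.2], [-0.3, 0.6], [-0.0, -2.0]]
```

```bash
cat >> h.py <<'E'
from scipy.spatial.transform import Rotation as Ro
def rel(Rt,pt,s=None):
    s=s or state();R=Ro.from_rotvec(s["tcp_rot"]).as_matrix()
    d=R.T@(np.array(pt)-s["position"]); w=Ro.from_matrix(R.T@Rt).as_rotvec()
    return np.round(d,4),np.round(w,4),np.degrees(np.linalg.norm(w))
E
python3 - <<'E'
from h import *
s=state();R=Ro.from_rotvec(s["tcp_rot"]).as_matrix();print(R.round(3))
for n in C: print(n,-C[n]["view"][:3,:3].T@C[n]["view"][:3,3])
a=-0.018
for sg in(1,-1):
    z=sg*np.array([np.cos(a),np.sin(a),0]);y=np.array([0,0,-1.]);x=np.cross(y,z)
    Rt=np.c_[x,y,z]; print(sg,rel(Rt,[.521,.3465,.19])); print(rel(Rt,[.521,.3465,.097]))
E
```

```text
[[ 0.897 -0.001  0.442]
 [-0.442 -0.001  0.897]
 [-0.    -1.    -0.001]]
side [0.19782699 0.91279887 0.43351092]
top [0.45862955 0.10437119 1.10604735]
1 (array([0.3142, 0.0405, 0.0164]), array([1.3000e-03, 1.1309e+00, 7.0000e-04]), np.float64(64.79755218567945))
(array([0.3142, 0.1335, 0.0166]), array([1.3000e-03, 1.1309e+00, 7.0000e-04]), np.float64(64.79755218567945))
-1 (array([0.3142, 0.0405, 0.0164]), array([ 8.0000e-04, -2.0107e+00, -1.4000e-03]), np.float64(115.20250727861435))
(array([0.3142, 0.1335, 0.0166]), array([ 8.0000e-04, -2.0107e+00, -1.4000e-03]), np.float64(115.20250727861435))
```

Call:
send_rows --commands '[0.04,0,0.002,0,0.141,0,0.045,0.08,0,0.004,0,0.282,0,0.045,0.12,0,0.006,0,0.423,0,0.045,0.16,0,0.008,0,0.564,0,0.045,0.2,0.01,0.01,0,0.706,0,0.045,0.24,0.02,0.012,0,0.848,0,0.045,0.28,0.03,0.014,0,0.99,0,0.045,0.3142,0.0405,0.0164,0.0012,1.131,0.0007,0.045]' --grip_force 60

```text
t: 0.9
position: [0.5227, 0.3455, 0.1898]
tcp_rot: [-1.197, 1.228, -1.227]
force: [1.0, 0.1, 0.1]
finger_gap: 0.53
```

Run:
```python
from h import *
for n in C:
    im=read_camera(n)[:,:,::-1]; cv2.imwrite(f"pics/{n}1.png",im)
    zoom(im,*((220,130,140,140,5) if n=="side" else (180,150,140,100,5)),f"pics/{n}1z.png")
a=-.018
z=np.array([np.cos(a),np.sin(a),0]);y=np.array([0,0,-1.]);Rt=np.c_[np.cross(y,z),y,z]
s=state();print(s["position"],s["finger_gap"],rel(Rt,[.521,.3465,.097],s))
```

```text
[0.52342478 0.34382272 0.18728446] 0.5304372228625217 (array([-0.0028,  0.0903, -0.0022]), array([ 0.0029, -0.0081,  0.002 ]), np.float64(0.5083421783457215))
```

View pics/side1z.png

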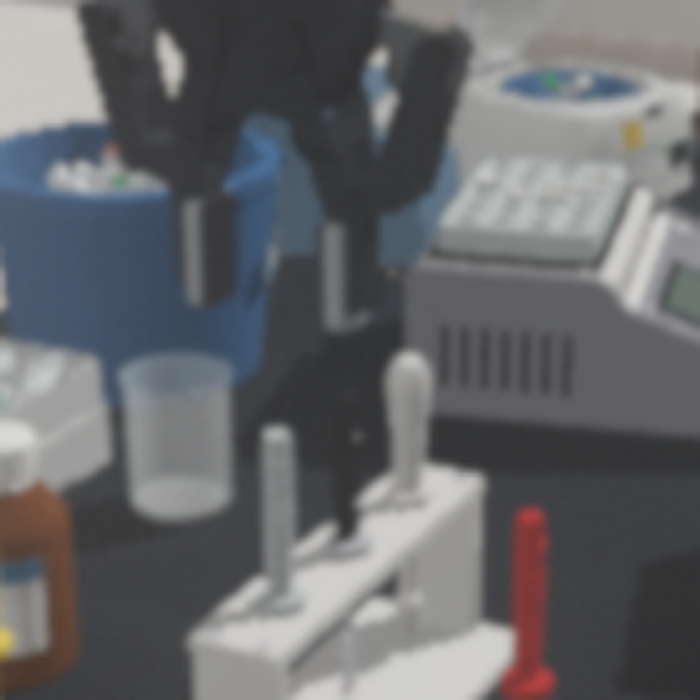

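View pics/top1z.png

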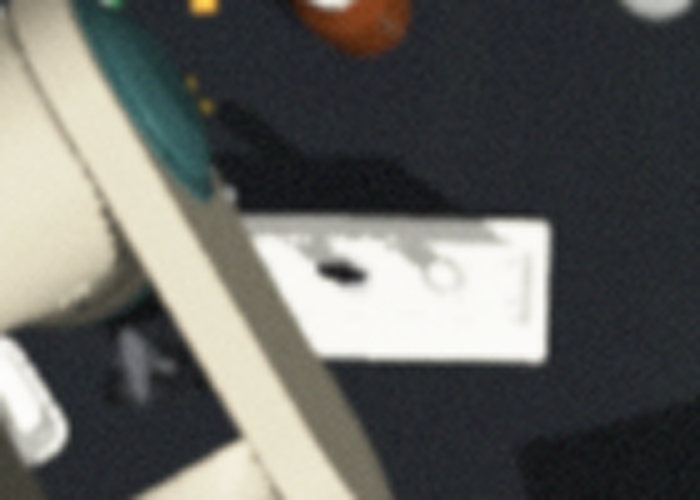

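Call:
send_rows --commands '[-0.001,0.01,-0.001,0,-0.003,0,0.045,-0.001,0.025,-0.001,0,-0.003,0,0.045,-0.001,0.035,-0.001,0,-0.003,0,0.045,-0.001,0.035,-0.001,0,-0.003,0,0.045]'

```text
t: 1.4
position: [0.5185, 0.348, 0.1532]
tcp_rot: [-1.206, 1.221, -1.218]
force: [0.0, -0.6, -0.2]
finger_gap: 0.524
```

Run:
```python
from h import *
im=read_camera("side")[:,:,::-1]
zoom(im,230,150,90,120,6,"pics/side2z.png")
a=-.018
z=np.array([np.cos(a),np.sin(a),0]);y=np.array([0,0,-1.]);Rt=np.c_[np.cross(y,z),y,z]
s=state();print(s["position"],s["finger_gap"],rel(Rt,[.521,.3465,.097],s))
print((proj("side",s["position"])-[230,150])*6, (proj("side",[.521,.3465,.148])-[230,150])*6)
```

```text
[0.51909256 0.34813892 0.15468147] 0.5298061187973291 (array([0.0016, 0.0577, 0.002 ]), array([ 0.0011,  0.0044, -0.0002]), np.float64(0.26172740732059774))
[[275.74006931 386.00513998]] [[273.2090172 404.0783008]]
```

View pics/side2z.png

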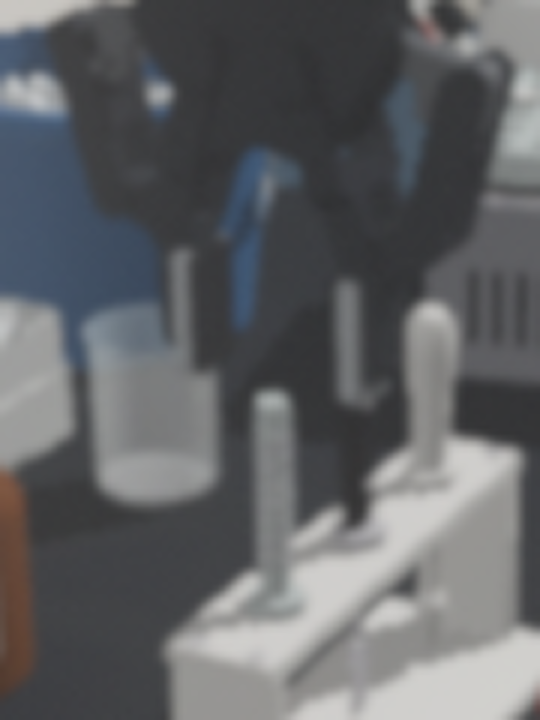

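Call:
send_rows --commands '[0.001,0.015,0.001,0,0,0,0.045,0.001,0.035,0.001,0,0,0,0.045,0.001,0.05,0.001,0,0,0,0.045,0.001,0.057,0.001,0,0,0,0.045,0.001,0.057,0.001,0,0,0,0.045,0.001,0.057,0.001,0,0,0,0.045]'

```text
t: 2.05
position: [0.5215, 0.3471, 0.0995]
tcp_rot: [-1.2, 1.22, -1.22]
force: [-0.2, 0.1, 0.9]
finger_gap: 0.528
```

Run:
```python
from h import *
im=read_camera("side")[:,:,::-1]
zoom(im,230,150,90,120,6,"pics/side3z.png")
P=[]
for i in range(4): P.append(np.r_[state()["position"],state()["force"]])
print(np.round(P,4))
```

```text
[[ 0.5217  0.3472  0.0999  0.1318 -0.1299 -0.4814]
 [ 0.5217  0.3472  0.0999  0.1318 -0.1299 -0.4814]
 [ 0.5217  0.3472  0.0999  0.1318 -0.1299 -0.4814]
 [ 0.5217  0.3472  0.0999  0.1318 -0.1299 -0.4814]]
```

View pics/side3z.png

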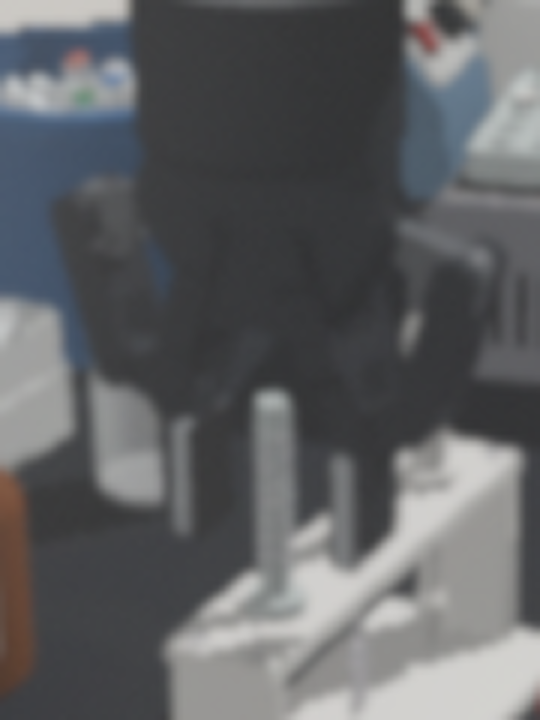

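Call:
send_rows --commands '[0,0,0,0,0,0,0.0,0,0,0,0,0,0,0.0,0,0,0,0,0,0,0.0,0,0,0,0,0,0,0.0,0,0,0,0,0,0,0.0,0,0,0,0,0,0,0.0]' --grip_force 60

```text
t: 2.7
position: [0.5214, 0.3471, 0.0993]
tcp_rot: [-1.2, 1.22, -1.22]
force: [0.4, -0.0, 3.5]
finger_gap: 0.096
```

Run:
```python
from h import *
im=read_camera("side")[:,:,::-1]
zoom(im,230,150,90,120,6,"pics/side4z.png")
s=state();print(s["position"],s["force"],s["finger_gap"]*85.4)
```

```text
[0.52141971 0.34707482 0.09933949] [-0.78074856  0.14416294  3.67624022] 8.570486603501076
```

View pics/side4z.png

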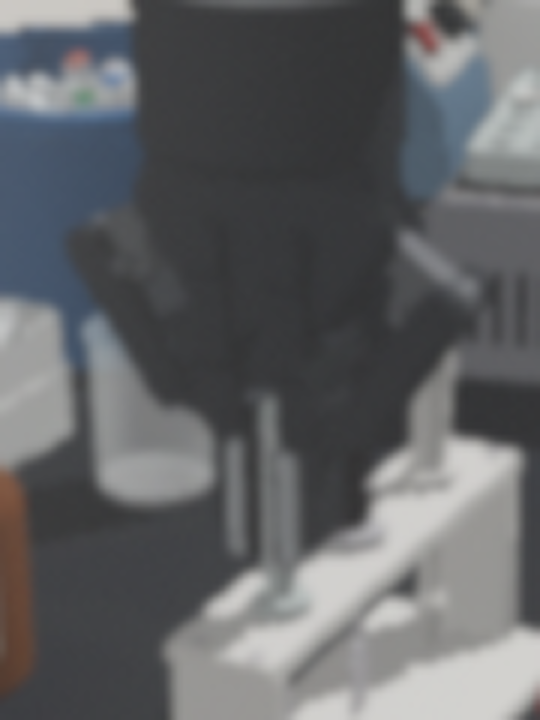

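Call:
send_rows --commands '[0,-0.005,0,0,0,0,0.0,0,-0.02,0,0,0,0,0.0,0,-0.04,0,0,0,0,0.0,0,-0.065,0,0,0,0,0.0,0,-0.09,0,0,0,0,0.0,0,-0.115,0,0,0,0,0.0,0,-0.135,0,0,0,0,0.0,0,-0.135,0,0,0,0,0.0]'

```text
t: 3.55
position: [0.522, 0.3473, 0.2386]
tcp_rot: [-1.193, 1.217, -1.22]
force: [-0.1, 0.2, 0.9]
finger_gap: 0.099
```

Run:
```python
from h import *
im=read_camera("side")[:,:,::-1]
cv2.imwrite("pics/side5.png",im)
zoom(im,230,90,90,120,6,"pics/side5z.png")
s=state();print(s["position"],s["tcp_rot"],s["force"],s["finger_gap"]*85.4)
R=Ro.from_rotvec(s["tcp_rot"]).as_matrix()
for d in(-.079+.079,.079): print((proj("side",s["position"]+R[:,1]*d)-[230,90])*6)
```

```text
[0.52155869 0.34705164 0.2359469 ] [-1.19693132  1.21885917 -1.21966841] [ 0.20818715 -0.27194686 -0.59415268] 8.41500014425666
[[263.56963406 472.33553368]]
[[268.53904152 736.0685738 ]]
```

View pics/side5z.png

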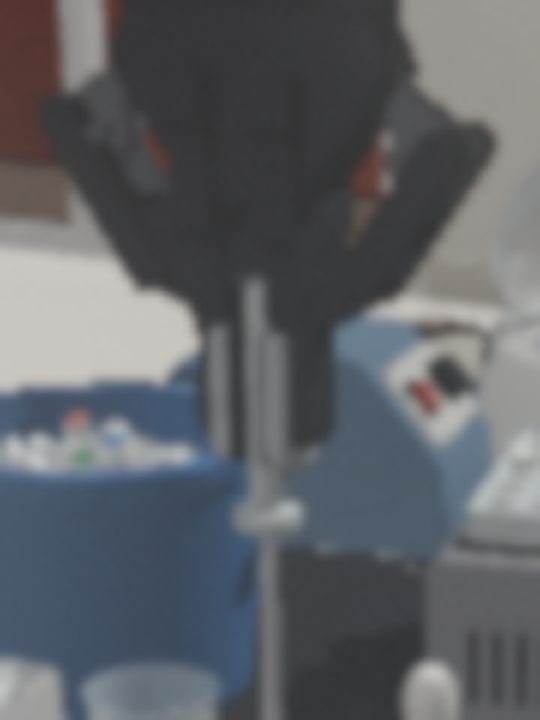

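Run:
```python
from h import *
t=cv2.imread("pics/top0.png")
zoom(t,425,193,24,24,25,"pics/port.png")
T=lambda u,v:(u/5+360,v/5+135)
def yaw(a,b,z):
    d=onz("top",T(*a),z)-onz("top",T(*b),z);return np.degrees(np.arctan2(-d[0],d[1])),np.linalg.norm(d)
print(yaw((128,142),(343,91),.108),yaw((157,258),(373,208),.108),yaw((45,120),(390,40),.086),yaw((125,530),(470,450),.03),yaw((180,465),(294,437),.045))
```

```text
(np.float64(13.176187081173742), np.float64(0.10744214499704759)) (np.float64(12.865231438684958), np.float64(0.10741192993669836)) (np.float64(12.884610407330946), np.float64(0.176195598254789)) (np.float64(12.891264936673783), np.float64(0.18358452545532525)) (np.float64(13.631869223003607), np.float64(0.06010500267207722))
```

View pics/port.png

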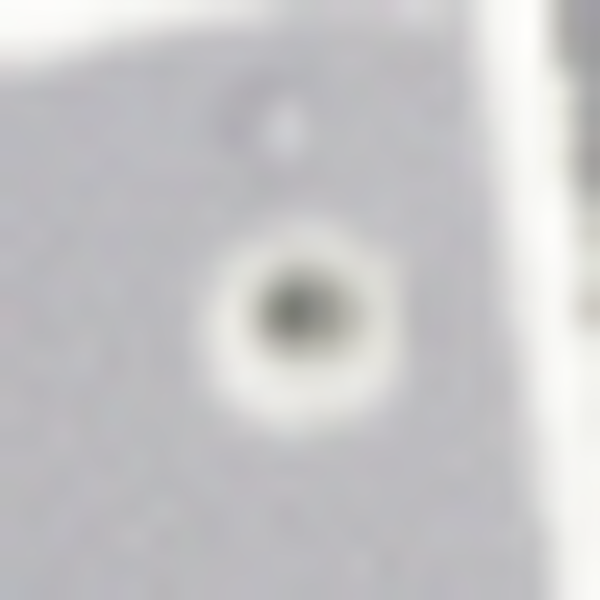

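```bash
cat >> h.py <<'E'
PORT=onz("top",((303+.5)/25-.5+425,(325+.5)/25-.5+193),.056)
yw=np.radians(13.);t20=np.radians(20.)
NV=np.array([-np.sin(t20)*np.cos(yw),-np.sin(t20)*np.sin(yw),np.cos(t20)])
SX=np.array([np.cos(t20)*np.cos(yw),np.cos(t20)*np.sin(yw),np.sin(t20)])
RT=np.c_[np.cross(-NV,SX),-NV,SX]
E
python3 - <<'E'
from h import *
print("port",PORT,proj("side",PORT))
s=state()
for h in(.04,.06): print(h,PORT+NV*(h+.081),rel(RT,PORT+NV*(h+.081),s))
E
```

```text
port [ 0.52121702 -0.1710528   0.056     ] [[363.4531123  181.89136291]]
0.04 [ 0.48089326 -0.18036227  0.16970281] (array([ 0.5282,  0.0644, -0.033 ]), array([ 0.3432, -0.2398,  0.0395]), np.float64(24.094447143765123))
0.06 [ 0.47422818 -0.18190103  0.18849666] (array([ 0.5297,  0.0456, -0.0396]), array([ 0.3432, -0.2398,  0.0395]), np.float64(24.094447143765123))
```

Call:
send_rows --commands '[0.005,-0.03,0,0,0,0,0.0,0.03,-0.045,0,0,0,0,0.0,0.07,-0.045,0,0,0,0,0.0,0.115,-0.045,0,0,0,0,0.0,0.16,-0.045,0,0,0,0,0.0,0.205,-0.045,0,0,0,0,0.0,0.25,-0.045,0,0,0,0,0.0,0.29,-0.045,0,0,0,0,0.0]'

```text
t: 4.4
position: [0.5159, 0.0547, 0.2768]
tcp_rot: [-1.203, 1.222, -1.219]
force: [-0.6, 0.3, -0.0]
finger_gap: 0.1
```

Run:
```python
from h import *
s=state();print(s["t"],s["position"],s["joint_pos"],s["force"])
for h in(.04,.06): print(rel(RT,PORT+NV*(h+.081),s))
```

```text
4.4 [0.51588658 0.0547371  0.27684972] [3.39479220e-02 2.96570814e-02 1.33404218e+00 1.07820123e-03
 1.77972323e+00 4.95677672e-02] [-0.5683571   0.29225043 -0.00787968]
(array([ 0.2357,  0.107 , -0.0312]), array([ 0.3491, -0.24  ,  0.0411]), np.float64(24.388247297717218))
(array([ 0.2373,  0.0882, -0.0378]), array([ 0.3491, -0.24  ,  0.0411]), np.float64(24.388247297717218))
```

Call:
send_rows --commands '[0.04,0,-0.005,0.05,-0.034,0.006,0.0,0.08,0,-0.01,0.1,-0.068,0.012,0.0,0.12,0.01,-0.015,0.15,-0.103,0.018,0.0,0.16,0.03,-0.022,0.2,-0.137,0.024,0.0,0.195,0.05,-0.029,0.25,-0.172,0.03,0.0,0.22,0.07,-0.034,0.3,-0.206,0.036,0.0,0.237,0.088,-0.038,0.349,-0.24,0.041,0.0,0.237,0.088,-0.038,0.349,-0.24,0.041,0.0]'

```text
t: 5.2
position: [0.4723, -0.1805, 0.1851]
tcp_rot: [-1.022, 0.821, -1.161]
force: [-0.6, -0.5, -0.4]
finger_gap: 0.102
```

Call:
send_rows --commands '[0,0,0,0,0,0,0,0,0,0,0,0,0,0,0,0,0,0,0,0,0]'

```text
t: 5.5
position: [0.476, -0.1788, 0.1912]
tcp_rot: [-1.022, 0.81, -1.163]
force: [0.4, 0.3, -0.1]
finger_gap: 0.099
```

Run:
```python
from h import *
s=state();print(s["t"],s["position"],s["force"])
for h in(.06,.02): print(rel(RT,PORT+NV*(h+.081),s))
for n in C:
    im=read_camera(n)[:,:,::-1]; cv2.imwrite(f"pics/{n}6.png",im)
    zoom(im,*((320,110,90,100,6) if n=="side" else (380,150,100,90,6)),f"pics/{n}6z.png")
s=state();R=Ro.from_rotvec(s["tcp_rot"]).as_matrix()
for n,o in (("side",[320,110]),("top",[380,150])): print(n,[((proj(n,p)-o)*6+2.5).round() for p in (s["position"],s["position"]+R[:,1]*.081,PORT)])
```

```text
5.5 [ 0.47603601 -0.17879783  0.19124006] [ 0.38169369  0.33797301 -0.10335886]
(array([ 0.0026,  0.0017, -0.0033]), array([-0.0033,  0.0022,  0.0008]), np.float64(0.22816198217418335))
(array([ 0.0026,  0.0417, -0.0034]), array([-0.0033,  0.0022,  0.0008]), np.float64(0.22816198217418335))
side [array([[380., 165.]]), array([[308., 320.]]), array([[263., 434.]])]
top [array([[462., 437.]]), array([[386., 372.]]), array([[342., 336.]])]
```

View pics/side6z.png

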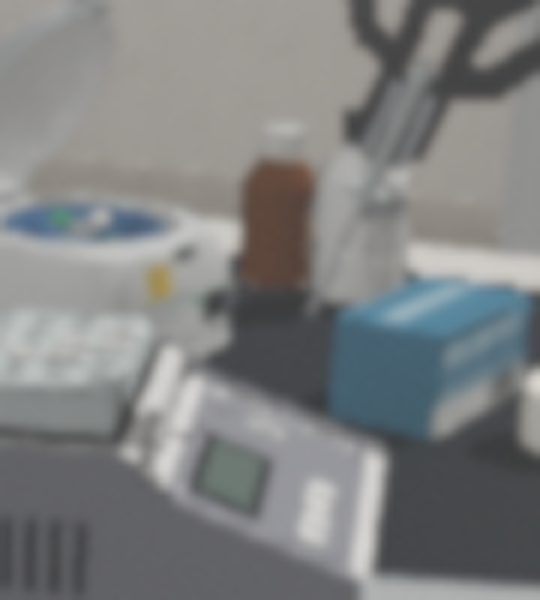

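View pics/top6z.png

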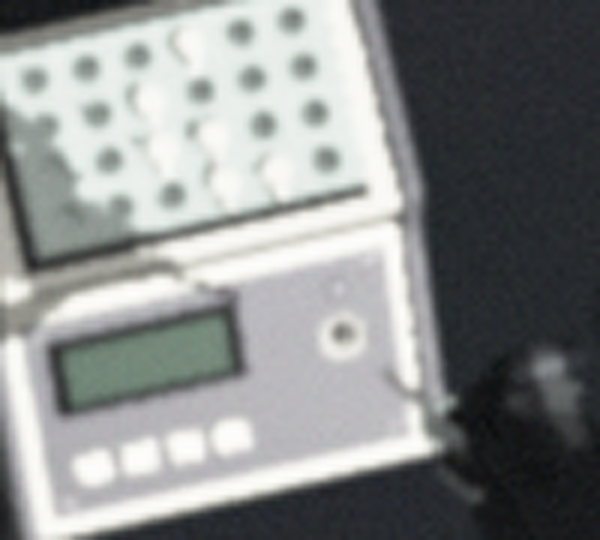

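Run:
```python
from h import *
s=state();R=Ro.from_rotvec(s["tcp_rot"]).as_matrix();p=s["position"]
for n,o,w,h,f in (("side",(360,110),40,60,12),("top",(425,190),60,50,12)):
    im=cv2.imread(f"pics/{n}6.png");zoom(im,*o,w,h,f,f"pics/{n}7.png",.6)
    z=cv2.imread(f"pics/{n}7.png")
    for d,c in ((.081,(0,0,255)),(.019,(0,255,0)),(.014,(0,255,0)),(-.049,(255,0,0))):
        q=((proj(n,p+R[:,1]*d)[0]-o+.5)*f-.5).astype(int);print(n,d,q);cv2.circle(z,tuple(int(i) for i in q),3,c,1)
    cv2.imwrite(f"pics/{n}7.png",z)
```

```text
side 0.081 [136 641]
side 0.019 [245 405]
side 0.014 [254 385]
side -0.049 [370 133]
top 0.081 [232 264]
top 0.019 [347 361]
top 0.014 [356 369]
top -0.049 [490 483]
```

View pics/side7.png

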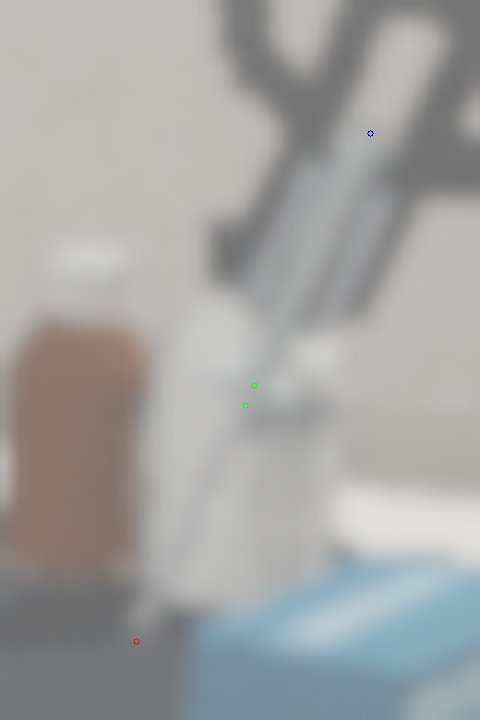

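View pics/top7.png

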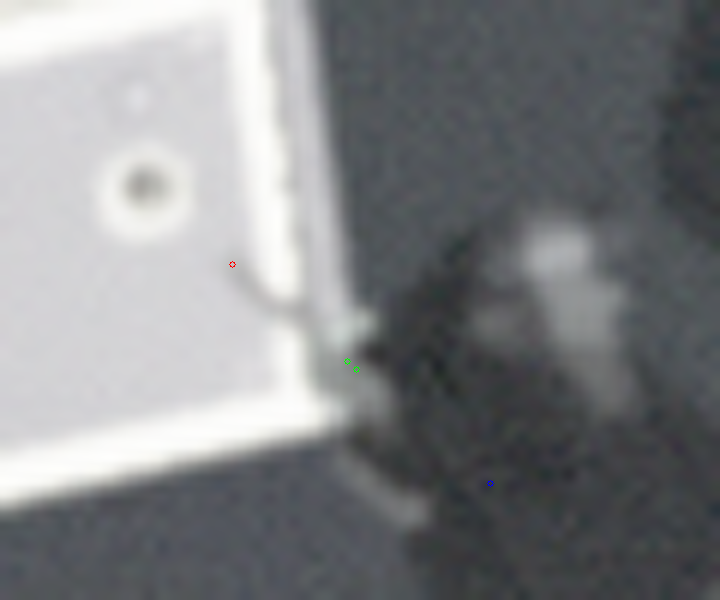

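Run:
```python
from h import *
for i in range(3):
    s=state();print(s["t"],s["position"].round(4) if hasattr(s["position"],'round') else s["position"],s["joint_velocities"]); print(rel(RT,PORT+NV*(.02+.081),s)); read_camera("top")
```

```text
5.6 [ 0.4758 -0.1789  0.1909] [-0.00453468  0.00107264  0.00588131 -0.00018443 -0.00196094 -0.00250735]
(array([ 0.0025,  0.0415, -0.0031]), array([-0.003 ,  0.0021,  0.0005]), np.float64(0.21244046017513304))
5.65 [ 0.4757 -0.179   0.1907] [-0.00724195  0.00223921  0.00550728  0.00032295 -0.00100337 -0.00409165]
(array([ 0.0025,  0.0414, -0.0029]), array([-0.0029,  0.0017,  0.0004]), np.float64(0.19427090819917667))
5.7 [ 0.4756 -0.1791  0.1906] [-0.00637836  0.00209333  0.00396549  0.00142496 -0.00019961 -0.00136557]
(array([ 0.0024,  0.0413, -0.0027]), array([-0.0027,  0.0015,  0.0003]), np.float64(0.17749106883931023))
```

Call:
send_rows --commands '[0.002,0.01,-0.002,0,0,0,0,0.002,0.02,-0.002,0,0,0,0,0.002,0.03,-0.002,0,0,0,0,0.002,0.035,-0.002,0,0,0,0,0.002,0.038,-0.002,0,0,0,0,0.002,0.038,-0.002,0,0,0,0,0.002,0.038,-0.002,0,0,0,0,0.002,0.038,-0.002,0,0,0,0]'

```text
t: 6.55
position: [0.4868, -0.1791, 0.1543]
tcp_rot: [-1.022, 0.811, -1.164]
force: [-0.5, 0.5, -0.4]
finger_gap: 0.094
```

Call:
send_rows --commands '[0,0,0,0,0,0,0,0,0,0,0,0,0,0,0,0,0,0,0,0,0]'

```text
t: 6.85
position: [0.4866, -0.179, 0.1539]
tcp_rot: [-1.022, 0.812, -1.164]
force: [0.6, 0.3, -0.0]
finger_gap: 0.097
```

```bash
cat > look.py <<'E'
import sys
from h import *
k=sys.argv[1];D=float(sys.argv[2])
s=state();print(s["t"],s["position"],s["force"],rel(RT,PORT+NV*D,s))
im={}
for n in C:
    im[n]=np.mean([read_camera(n) for _ in range(2)],0).astype('uint8')[:,:,::-1]; cv2.imwrite(f"pics/{n}{k}.png",im[n])
s=state();R=Ro.from_rotvec(s["tcp_rot"]).as_matrix();p=s["position"];print(s["position"])
for n,o,w,h,f in (("side",(345,140),40,50,14),("top",(425,190),40,40,14)):
    fn=f"pics/{n}{k}z.png";zoom(im[n],*o,w,h,f,fn,.7);z=cv2.imread(fn)
    for q,c in ((p+R[:,1]*.081,(0,0,255)),(p+R[:,1]*.05,(0,255,0)),(p+R[:,1]*.019,(0,255,0)),(PORT,(255,0,0)),(PORT+NV*.02,(255,255,0))):
        q=((proj(n,q)[0]-o+.5)*f-.5).astype(int);print(n,q);cv2.circle(z,tuple(int(i) for i in q),2,c,1)
    cv2.imwrite(fn,z)
E
python3 look.py 8 .101
```

```text
6.85 [ 0.48662039 -0.17903001  0.15392775] [ 0.56027634  0.25571388 -0.01173562] (array([ 0.    ,  0.0032, -0.0001]), array([-0.0026,  0.0005,  0.0005]), np.float64(0.15400640167886165))
[ 0.48658521 -0.17900509  0.15378013]
side [308 495]
side [369 363]
side [431 227]
side [264 592]
side [303 509]
top [211 258]
top [272 309]
top [336 363]
top [169 223]
top [206 254]
```

View pics/side8z.png

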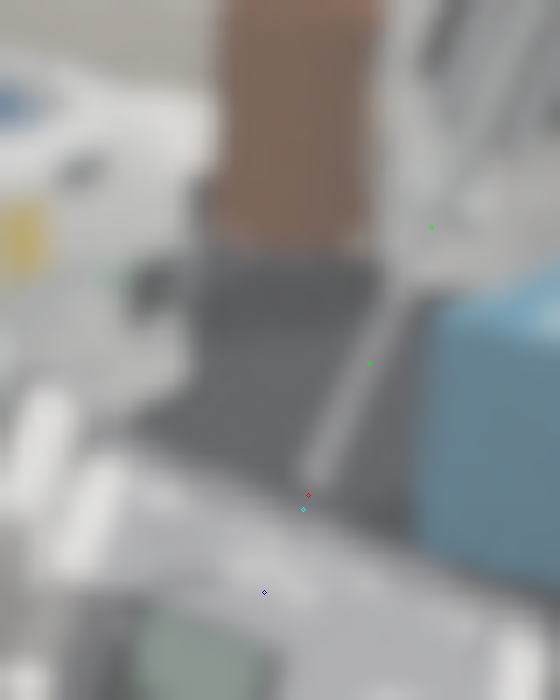

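View pics/top8z.png

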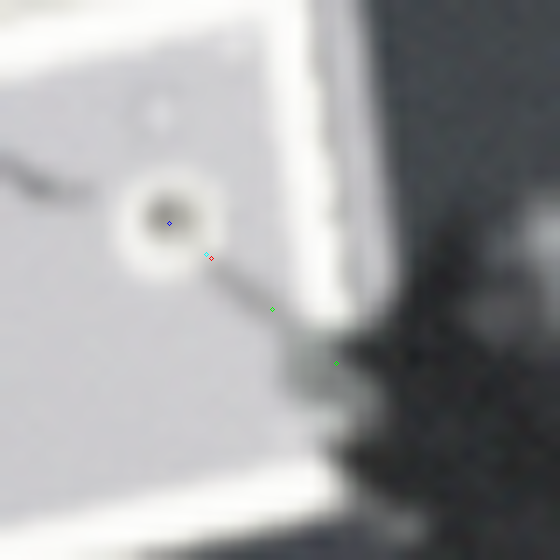

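Call:
send_rows --commands '[0,0.004,0,0,0,0,0,0,0.008,0,0,0,0,0,0,0.012,0,0,0,0,0,0,0.016,0,0,0,0,0,0,0.018,0,0,0,0,0,0,0.018,0,0,0,0,0,0,0.018,0,0,0,0,0]'

```text
t: 7.75
position: [0.4927, -0.1776, 0.1369]
tcp_rot: [-1.022, 0.812, -1.163]
force: [0.7, -0.5, 0.5]
finger_gap: 0.101
```

```bash
python3 look.py 9 .081
```

```text
7.75 [ 0.49267797 -0.17759499  0.13692639] [ 0.72642122 -0.45634158  0.45400331] (array([ 0.    ,  0.0051, -0.0002]), array([-0.0024,  0.0005,  0.0003]), np.float64(0.14464297537340293))
[ 0.49270077 -0.17767742  0.13709981]
side [272 570]
side [333 439]
side [395 305]
side [264 592]
side [303 509]
top [179 229]
top [237 278]
top [299 331]
top [169 223]
top [206 254]
```

View pics/side9z.png

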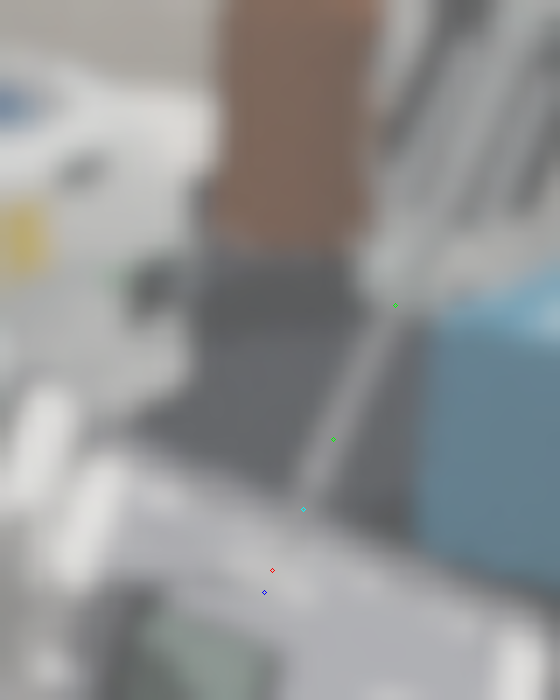

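View pics/top9z.png

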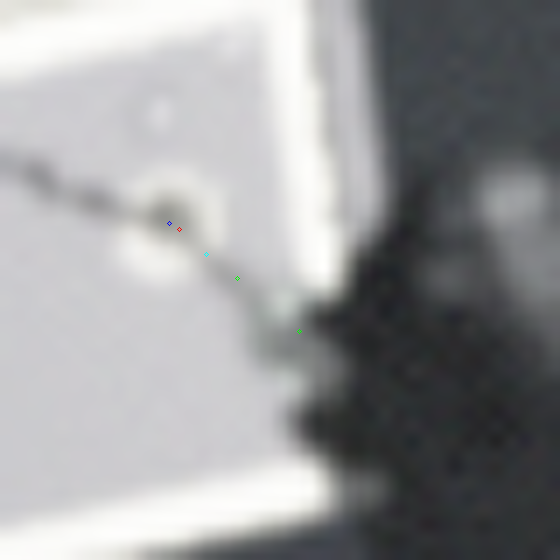

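Call:
send_rows --commands '[0,0.002,0,0,0,0,0,0,0.004,0,0,0,0,0,0,0.006,0,0,0,0,0,0,0.008,0,0,0,0,0,0,0.01,0,0,0,0,0,0,0.01,0,0,0,0,0,0,0.01,0,0,0,0,0]'

```text
t: 8.65
position: [0.496, -0.1768, 0.1275]
tcp_rot: [-1.022, 0.812, -1.163]
force: [0.5, 0.6, -0.6]
finger_gap: 0.101
```

```bash
python3 look.py 10 .066
```

```text
8.65 [ 0.49600217 -0.17681604  0.12747921] [ 0.45063397  0.55164687 -0.5659187 ] (array([ 0.0001,  0.01  , -0.0002]), array([-0.0024,  0.0005,  0.0002]), np.float64(0.13974537625630934))
[ 0.49602561 -0.17687301  0.12763611]
side [253 612]
side [313 482]
side [375 349]
side [264 592]
side [303 509]
top [160 214]
top [218 262]
top [279 314]
top [169 223]
top [206 254]
```

View pics/top10z.png

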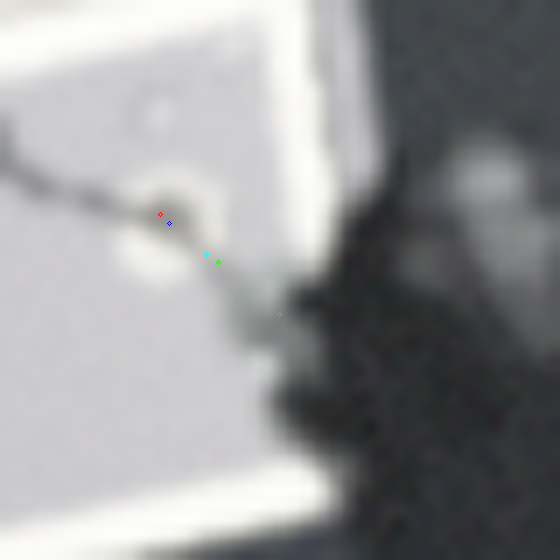

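View pics/side10z.png

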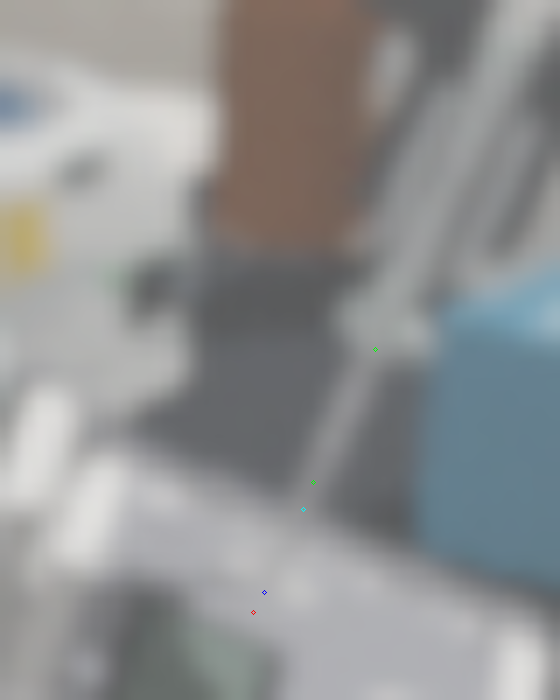

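Call:
send_rows --commands '[0,0.001,0,0,0,0,0,0,0.002,0,0,0,0,0,0,0.003,0,0,0,0,0,0,0.004,0,0,0,0,0,0,0.005,0,0,0,0,0,0,0.005,0,0,0,0,0]'

```text
t: 9.45
position: [0.4976, -0.1764, 0.1226]
tcp_rot: [-1.022, 0.812, -1.163]
force: [0.4, -0.4, -0.9]
finger_gap: 0.101
```

```bash
cat > fz.py <<'E'
from h import *
F=[];P=[]
for i in range(6):
    s=state();F.append(s["force"]);P.append(s["position"]);read_camera("top")
F=np.array(F);P=np.array(P)-PORT
print("t",s["t"],"axial",(F@NV).mean().round(2),(F@NV).std().round(2),"F",F.mean(0).round(2),"D",(P@NV).mean().round(5),"lat",(P@RT[:,0]).mean().round(4),(P@SX).mean().round(4),"gap",s["finger_gap"])
E
python3 fz.py
```

```text
t 9.7 axial -0.54 0.28 F [ 0.46  0.14 -0.4 ] D 0.071 lat -0.0 0.0001 gap 0.099027198941377
```

Call:
send_rows --commands '[0,0.001,0,0,0,0,0,0,0.002,0,0,0,0,0,0,0.002,0,0,0,0,0]'

```text
t: 10.05
position: [0.4983, -0.1763, 0.1207]
tcp_rot: [-1.022, 0.812, -1.163]
force: [0.4, 0.4, -1.3]
finger_gap: 0.099
```

```bash
python3 fz.py
```

```text
t 10.3 axial -0.94 0.27 F [-0.19  0.2  -1.05] D 0.06898 lat -0.0001 0.0001 gap 0.09937402383615007
```

Call:
send_rows --commands '[0,0.001,0,0,0,0,0,0,0.001,0,0,0,0,0]'

```text
t: 10.55
position: [0.4987, -0.1763, 0.1201]
tcp_rot: [-1.022, 0.812, -1.163]
force: [-0.5, -0.3, 2.7]
finger_gap: 0.093
```

```bash
python3 fz.py
```

```text
t 10.8 axial 1.55 0.66 F [-0.58 -0.26  1.43] D 0.06815 lat 0.0 0.0002 gap 0.09895362495907312
```

Call:
send_rows --commands '[0,0.001,0,0,0,0,0,0,0.001,0,0,0,0,0]'

```text
t: 11.05
position: [0.4991, -0.1762, 0.119]
tcp_rot: [-1.022, 0.812, -1.163]
force: [-1.6, -0.9, 1.6]
finger_gap: 0.102
```

```bash
python3 fz.py
```

```text
t 11.3 axial 2.11 0.19 F [-0.84 -0.26  1.93] D 0.06707 lat -0.0 0.0002 gap 0.10028565310313067
```

Call:
send_rows --commands '[0,0.001,0,0,0,0,0,0,0.001,0,0,0,0,0]'

```text
t: 11.55
position: [0.4994, -0.176, 0.1181]
tcp_rot: [-1.022, 0.812, -1.163]
force: [-1.5, -0.1, 2.6]
finger_gap: 0.095
```

```bash
python3 fz.py
```

```text
t 11.8 axial 2.89 0.52 F [-1.45  0.01  2.57] D 0.06607 lat -0.0 0.0002 gap 0.09804048641764582
```

Call:
send_rows --commands '[0,0.0005,0,0,0,0,0,0,0.001,0,0,0,0,0]'

```text
t: 12.05
position: [0.4998, -0.176, 0.1173]
tcp_rot: [-1.022, 0.812, -1.163]
force: [-0.8, -0.1, 3.2]
finger_gap: 0.098
```

```bash
python3 fz.py
```

```text
t 12.3 axial 3.12 0.56 F [-0.93 -0.09  2.99] D 0.06507 lat -0.0 0.0002 gap 0.1007467738421184
```

Call:
send_rows --commands '[0,0.0003,0,0,0,0,0,0,0.0003,0,0,0,0,0]'

```text
t: 12.55
position: [0.4998, -0.176, 0.1169]
tcp_rot: [-1.022, 0.812, -1.163]
force: [-0.9, -0.7, 3.9]
finger_gap: 0.098
```

```bash
python3 fz.py
```

```text
t 12.8 axial 3.64 0.48 F [-1.39 -0.59  3.34] D 0.06476 lat -0.0 0.0002 gap 0.09878960368920148
```

Call:
send_rows --commands '[0,0.0003,0,0,0,0,0,0,0.0003,0,0,0,0,0]'

```text
t: 13.05
position: [0.4999, -0.1759, 0.1166]
tcp_rot: [-1.022, 0.812, -1.163]
force: [-2.2, -0.2, 3.8]
finger_gap: 0.099
```

```bash
python3 fz.py;python3 fz.py
```

```text
t 13.3 axial 3.94 0.33 F [-1.58 -0.49  3.59] D 0.06445 lat -0.0 0.0002 gap 0.09890013494537392
t 13.6 axial 3.7 0.22 F [-1.42 -0.04  3.44] D 0.06444 lat -0.0 0.0002 gap 0.10166982198286435
```

```bash
python3 look.py 11 .0645
python3 - <<'E'
import cv2
a=cv2.imread("pics/side11.png");b=cv2.imread("pics/top11.png")
cv2.imwrite("pics/both.png",cv2.resize(cv2.vconcat([a,b]),(480,600)))
E
```

```text
13.65 [ 0.4999024  -0.17594507  0.11660924] [-1.1519759  -0.89282392  3.19685564] (array([ 0.    , -0.0001, -0.0002]), array([-0.0025,  0.0004,  0.0003]), np.float64(0.14371638320852032))
[ 0.49988304 -0.17591448  0.11659618]
side [231 661]
side [291 532]
side [352 400]
side [264 592]
side [303 509]
top [139 197]
top [195 244]
top [255 294]
top [169 223]
top [206 254]
```

View pics/top11z.png

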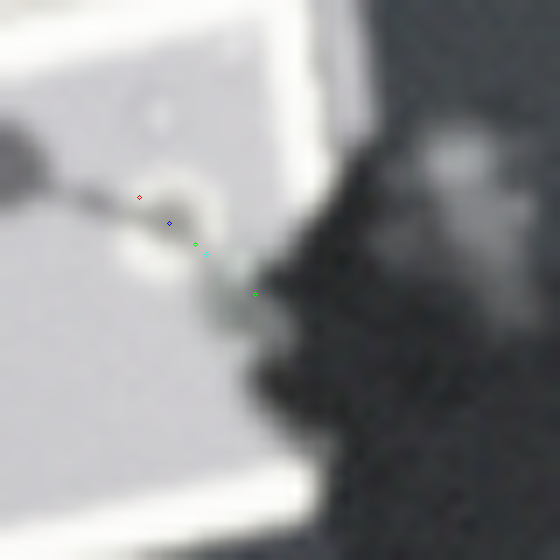

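View pics/both.png

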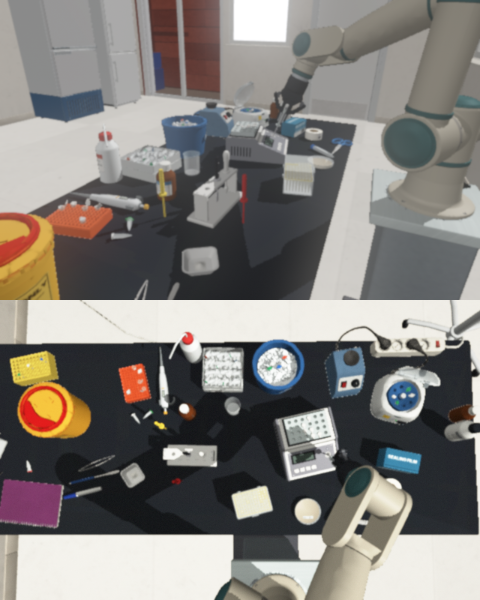

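The probe sits in the hole, the other two tools are still in the stand, and nothing else has moved. Handing in.

```bash
python3 -c "
from cell import *
s=state();print(s['t'],s['force'],s['finger_gap']);print(close_job())"
```

```text
13.85 [-0.92029491 -0.15431863  4.14907411] 0.09851884032444466
the job is handed in; nothing more can be done
None
```

I took the blunt probe out of the stand and put it straight into the reset hole, tilted 20° to match the panel. It was holding the button down when I handed the job in, at 13.9 s of the 38 s allowed.

- **Button travel:** I estimate about 4.5 mm, past the 3.5 mm make point and short of the 5 mm stop. This comes from how far the probe moved after first contact and from the rise in force. There was no direct switch signal to confirm it.
- **Push on the button:** the axial force read 3.7–3.9 N before handing in, or about 4.5 N after allowing for a sensor offset of about −0.7 N. The highest force I saw in the hole was under 5 N, against the 15 N limit, though it was sampled between moves, not continuously.
- **Alignment:** by the measured pose the tool stayed within about 0.2 mm of the hole's axis. Both cameras showed the shank lined up with the hole.
- **Rest of the bench:** the last pictures show the flat tool and the pestle still in the stand, and nothing else visibly moved.
- **Disagreement:** the side camera put the probe tip about 3 mm higher along its axis than the robot's own pose did. First contact with the button agreed with the robot's pose to about 1 mm, so I relied on contact for depth.

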